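Hang the sharps bin bracket on its headed stud

ROBOT

A 7-joint arm with a two-finger parallel gripper is mounted at the origin on the work surface. World frame = base frame: x ahead of the robot, y to its left, z up, the work surface at z = 0. Lengths are in m, angles in rad, forces in N, time in s.
With the tool pointing down it reaches from about 0.4 to 0.875 m from the base axis. Payload 19.3 kg.
Tool frame: the origin (TCP) lies at the very end of the fingers, on their centre line; the grasp point (between the pads) lies 19 mm behind it; z points along the fingers, x is the direction in which the jaws open and shut, and the axes are right-handed (so a half turn about z gives the same grasp; the last joint's range is limited). The gripper opens to 85 mm and grips with 20 to 120 N. Pads are 22 mm wide; open, the fingers measure 114 mm over their backs; the gripper's body (76 mm by 85 mm) begins 54 mm behind the grasp point. The pads swing forward as they close: fully open they stand 13 mm farther back than shut.
Start: joints at [-1.256, 0.521, -0.036, 1.599, 0.021, 1.021, -0.113], TCP at [0.235, 0.579, 0.231] pointing down, gripper open.
Joint ranges: [-2.91, 2.91], [-0.3, 2.13], [-1.5, 1.42], [0.17, 2.43], [-1.26, 4.41], [0.16, 1.93], [-2.52, 2.52]. Speed limits (rad/s): [1.89, 1.89, 2.39, 2.39, 3.01, 3.01, 3.01].

INTERFACE

Orientations are given as [roll, pitch, yaw] about the fixed x, y, z axes, in that order (R = Rz(yaw) Ry(pitch) Rx(roll)).
In Python, from workcell import bot gives the robot as it stands.
- The arm moves only by the tool jog_arm, never from a script. Its argument "increments" is a list of rows, each an object of numbers: "wx", "wy", "wz": the turn, a rotation vector about the tool's x, y, z in degrees; "x", "y", "z": the shift along the tool's x, y, z in cm; "claw": the opening in per cent of the stroke, from 0 (shut) to 100 (fully open). A call has 1 to 10 rows; each row is the pose to reach, as a shift and turn from the pose measured when the call began, along the tool's axes at that moment; what a row does not reach only later rows make up. A row lasts 1/8 s, in which the tool goes at most 62.5 mm and 10.7 degrees, less where a joint would pass 70% of its speed; a pose out of reach is approached as far as the arm can. A call with a gripper value outside its range is refused whole. The fingers move at their own pace and stop on an object; "squeeze" is the grip in N (left out, the last holds). Time passes only in rows, so rows that repeat a pose let the fingers close. It gives the time, the measured TCP pose, the force and the opening at its end, in the units of the state.
- bot.observe(): the state, without advancing time (a new reading comes with each control period).
- bot.grab_frame(name): name is "side" or "top" or "wrist"; returns a dict with "pixels" (480x640x3 uint8, red, green, blue), "fov_y" (degrees; the focal length in pixels is half the picture's height over the tangent of half this angle, whatever the lens; pixels are square), "cx", "cy" (the principal point, pixels), "origin" and "orientation" of the camera in the world. Camera axes: x right, y down, z forward; pixel columns grow to the right and rows downward; lengths in m; the calibration is good to about 2 mm. A picture is of the moment at which its call begins. There is no depth.
- bot.job_done(): hands the job in, once; it reports no verdict.
The state is a dict: "clock": time; "qpos": joint angles; "qd": joint speeds; "joint_efforts": joint torques, N m; "position": TCP position; "tool_rot": TCP orientation; "force": force on the tool from outside, world axes, zero at the start; "moment": the same for the moment, N m; "grip_width": finger opening in m.
Only numpy, scipy, OpenCV 4.12 (cv2) and the standard library are available. Lean on these libraries where they do the work, as an engineer would, in place of code of your own. Each camera call takes 0.05 s, during which the arm holds its last target.

TASK

Hang the yellow sharps bin on the stud of the grey stand: slip the round hole of its white back plate over the stud's head, press the plate back against the spring collar, and slide the bin down until the stud is fully home at the top of the narrow slot. Be gentle, no push harder than about 15 N, and keep the bin upright. Let go of it hanging straight, and leave the stand and the other things on the table undisturbed.

Things in the scene. Friction and masses are not known exactly. Their poses are not given: they have to be found in the camera images.
- sharps_bin: Loose yellow sharps bin fixed in a white steel bracket, upright on the table, 0.25 to 0.5 kg in all. Origin: rear face of the bracket's back plate, mid-width, at the underside. x points out of the plate to the bin's front, y along its width, z up. Plate 84 wide, 4 thick (x 0 to 4), 186 tall. Bin: x 4 to 83, 84 wide, to z 96; red lid 82 wide, to z 104.
- hood (a point): The grip: middle of the red hood on the bin's lid, 10 below its top, 44 in front of the plate's rear face, 132 above the underside. The hood is 44 wide in y, 46 long in x, 38 tall (z 104 to 142). Axes as sharps_bin
- keyhole_entry (a point): Centre of the keyhole's round hole (22 across, through the plate), on the plate's rear face, 150 above the bin's underside. A slot 11 wide goes up from it, ending 24 above this centre. Axes as sharps_bin
- keyhole_seat (a point): Where the stud's axis passes when the bin is fully home: in the slot, 4 below its top end, 20 above keyhole_entry, on the plate's rear face. Axes as sharps_bin
- stand: Fixed grey bench-top stand: upright panel 206 wide, 12 thick, 230 tall, on a base plate 10 thick (x -90 to 100, 210 wide). Origin: at table height in the panel's front face, mid-width. x points level out of the face, y along the panel, z up. A rail across the panel at z 200 holds the stud. Two rubber bumpers 20 across, 7 thick, at z 80, y +-16 carry the lower part of the plate.
- rail_mid (a point): On the rail's midline, 12 out from the panel's face, 200 above the table; axes as stand. The steel stud is clamped in the rail by hand, up to 20 mm to either side of here along y (not measured: see it or feel for it); height and stand-off are exact. x points out along it. Shank 8 across; head 18 across, 4.5 thick, its rear face at this point's x, front edge chamfered 1.2.
- collar (a joint): The black spring collar on the stud's shank behind the head, 30 across, 3 thick: how far it is pushed towards the panel, 0 to 0.006 m. At 0 its face is 1 mm behind the head; 3 N starts it, 1.2 N more per mm. About 0.003 with the 4 mm plate nipped between it and the head. That nip rubs: sliding the bin down takes 3 to 12 N. Keep every push below some 15 N.
- prep_bottle: Bystander: brown bottle, 56 across, 150 tall. Origin at the centre of its underside
- bowl: Bystander: steel bowl, 100 across, 40 tall. Origin at the centre of its underside
- swab_carton: Bystander: green carton, 60 x 100, 45 tall. Origin at the centre of its underside
There are look-alikes about, which are no part of the job. Leave any blue or purple look-alike of the sharps_bin alone.

How it is judged:
On the way, in this order (a step that is already met when the one before it is completed fails the run):
1. the round hole is over the stud's head and the plate presses the collar back (y of keyhole_entry in the frame of stand between -0.024 and 0.024 m and z of keyhole_entry in the frame of stand between 0.194 and 0.208 m and x of keyhole_entry in the frame of stand below 0.0095 m and value of joint collar above 0.0015 m), for 0.1 s.
2. the bin is slid down, the plate behind the head, until the stud is at the top of the slot (y of keyhole_seat in the frame of stand between -0.024 and 0.024 m and z of keyhole_seat in the frame of stand between 0.197 and 0.2015 m and x of keyhole_seat in the frame of stand between 0.005 and 0.0102 m and value of joint collar above 0.0012 m), for 0.2 s.
At the end, for the whole second after the job is handed in: The bin hangs released and still on the stud: the stud at the top of the narrow slot (within 1.5 mm), the plate behind the stud's head, the bin upright within 3.5 degrees (all of step 2 and angle between sharps_bin's own z axis and vertical below 0.06 rad and angle between the x axis of sharps_bin and the x axis of stand, either way round below 0.07 rad and linear speed of sharps_bin below 0.02 m/s); the robot touches nothing.
It fails at once if the bin is forced: more than 40 N between the bin and the stand, all contacts added up (contact force between sharps_bin and stand above 40 N).
It fails at once if the bin is tipped more than 25 degrees (angle between sharps_bin's own z axis and vertical above 0.44 rad).
It fails at once if a bystander is pushed more than 20 mm or the bottle is knocked over (distance of any of prep_bottle, bowl, swab_carton from where it was at the start of the episode above 0.02 m).
It fails at once if the robot strikes the stand with more than 15 N (contact force between any of the arm, the fingers and stand above 15 N).
It also fails if it takes over 70 s, if anything falls off the work surface, if the arm or the gripper's body presses on something with over 40 N, if the wrist force passes 120 N, or if a joint passes its speed limit or range.

## Working session

There is one attempt and no reset: what is moved stays moved. The work goes in short steps, Python scripts to look and compute and a tool call to move; the robot and the scene stay as the last step left them, time stands still between calls to the robot, and variables do not carry over. Pictures are saved under pics/ and viewed, and the job is handed in when it is done.

Besides the shell and the picture viewer there is one more tool, called after "Call:" as name(argument=value, ...), one argument or row to a line, values as JSON. jog_arm: Moves the arm, as the interface text tells. Its arguments: {"type":"object","properties":{"increments":{"type":"array","items":{"type":"object","properties":{"wx":{"type":"number"},"wy":{"type":"number"},"wz":{"type":"number"},"x":{"type":"number"},"y":{"type":"number"},"z":{"type":"number"},"claw":{"type":"number"}}}},"squeeze":{"type":"number"}},"required":["increments"]}

```bash
mkdir -p pics
cat > h.py <<'E'
import numpy as np, cv2
from workcell import bot
from scipy.spatial.transform import Rotation as R
def grab(name, fn):
    f=bot.grab_frame(name); cv2.imwrite('pics/'+fn+'.png', f['pixels'][:,:,::-1])
    import pickle; pickle.dump(f,open('pics/'+fn+'.pkl','wb')); return f
def rot(o):
    o=np.array(o)
    return o if o.shape==(3,3) else (R.from_euler('xyz',o).as_matrix() if o.size==3 else R.from_quat(o).as_matrix())
def K(f):
    return 240/np.tan(np.radians(f['fov_y'])/2)
def proj(f,P):
    p=(np.atleast_2d(P)-np.array(f['origin']))@rot(f['orientation']); fl=K(f)
    return np.c_[f['cx']+fl*p[:,0]/p[:,2], f['cy']+fl*p[:,1]/p[:,2]]
def ray(f,u,v):
    fl=K(f); d=rot(f['orientation'])@np.array([(u-f['cx'])/fl,(v-f['cy'])/fl,1]); return np.array(f['origin']),d
def atz(f,u,v,z):
    o,d=ray(f,u,v); return o+d*(z-o[2])/d[2]
E
python3 - <<'E'
from h import *
for n in ['side','top','wrist']:
    f=grab(n,n+'0'); print(n,f['fov_y'],f['cx'],f['cy'],f['origin'],f['orientation'],[k for k in f])
print(bot.observe())
E
```

```text
side 48.84368435526069 312.978056157935 235.32390372895284 [0.29721162 0.86928439 1.20012345] [-2.42546125  0.01832567 -2.89116892] ['pixels', 'fov_y', 'cx', 'cy', 'origin', 'orientation']
top 42.9858191798511 319.4678527966405 241.8988305196187 [0.26447833 0.00528267 1.53920446] [-2.93663667 -0.00588449 -1.61642346] ['pixels', 'fov_y', 'cx', 'cy', 'origin', 'orientation']
wrist 61.30131521384785 318.5868158967671 241.0260694528401 [0.17124634 0.60497519 0.37384836] [2.86690090e+00 1.04048972e-03 1.18529967e+00] ['pixels', 'fov_y', 'cx', 'cy', 'origin', 'orientation']
{'clock': 0.15, 'qpos': array([-1.25615018,  0.52189876, -0.03627457,  1.59986831,  0.02120984,
        1.0210652 , -0.11280898]), 'qd': array([-0.00145448, -0.00332415, -0.00028596, -0.0021534 , -0.00197124,
        0.00052212,  0.00043312]), 'joint_efforts': array([ 1.32417164e-03, -9.27393723e+01,  1.98050670e+00, -3.70054436e+01,
        1.79561041e-02,  6.41445877e-03,  1.72010562e-05]), 'position': array([0.23460227, 0.57903801, 0.23084817]), 'tool_rot': array([3.14150222e+00, 8.50129976e-04, 1.18588799e+00]), 'force': array([-0.0505591 , -0.44899006, -0.12661899]), 'moment': array([-0.01620508,  0.04125493,  0.02355108]), 'grip_width': 0.08526037960593097}
```

View pics/side0.png

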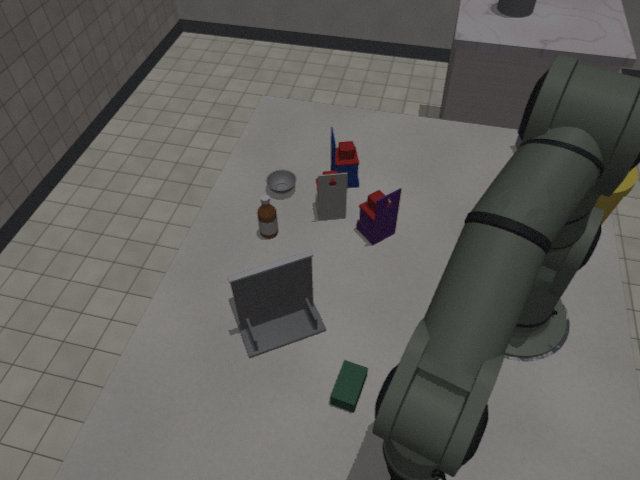

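View pics/top0.png

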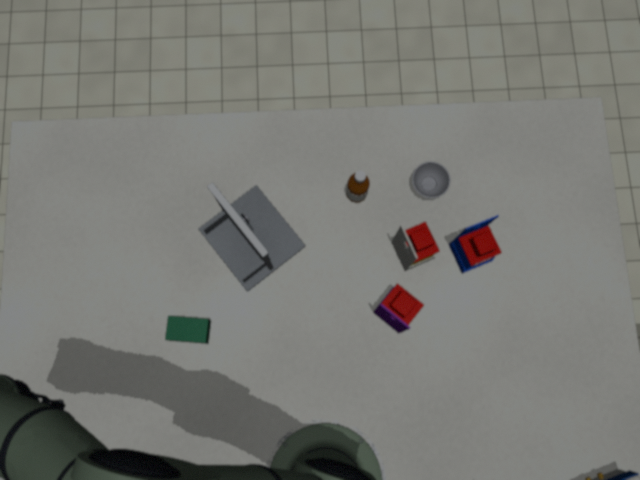

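View pics/wrist0.png

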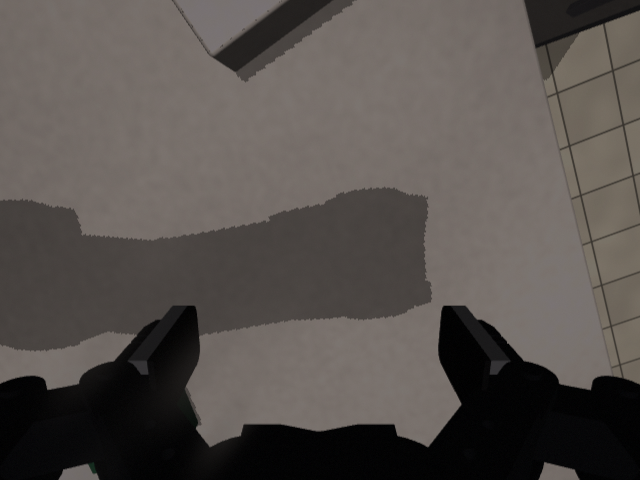

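Run:
```python
import cv2,numpy as np
t=cv2.imread('pics/top0.png'); s=cv2.imread('pics/side0.png')
def up(im,x0,y0,x1,y1,k): return cv2.resize(im[y0:y1,x0:x1],None,fx=k,fy=k,interpolation=cv2.INTER_CUBIC)
cv2.imwrite('pics/z1.png',up(t,190,150,320,300,4)); 
cv2.imwrite('pics/z2.png',up(t,340,150,520,340,3)); 
cv2.imwrite('pics/z3.png',up(s,220,120,420,360,2.5)); 
cv2.imwrite('pics/z4.png',np.hstack([up(s,580,130,640,270,4),cv2.resize(up(t,560,440,640,480,4),(320,560))]))
```

```text
(no output)
```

View pics/z1.png

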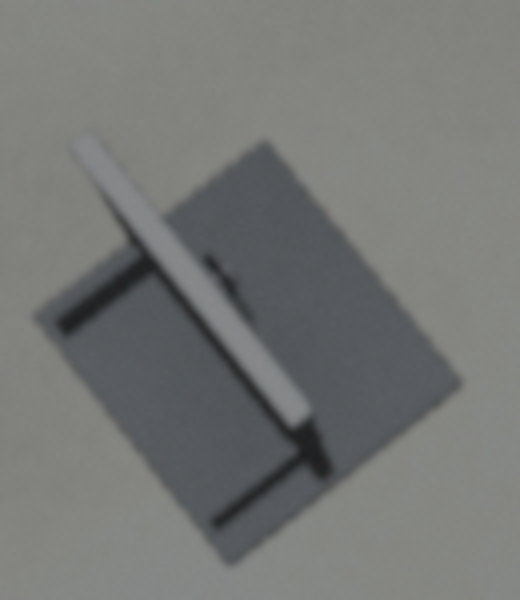

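View pics/z2.png

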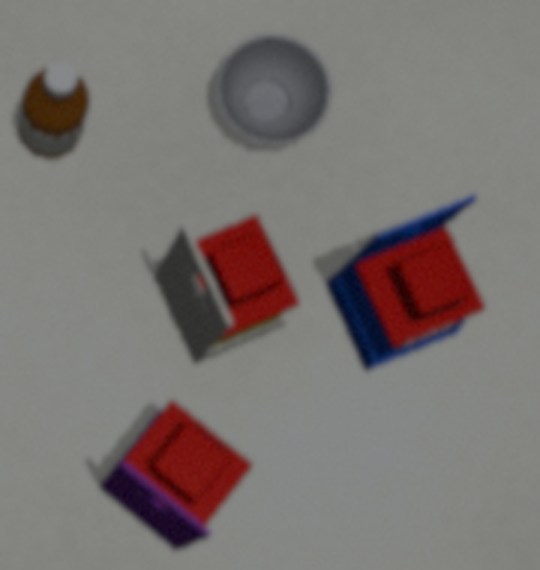

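View pics/z3.png

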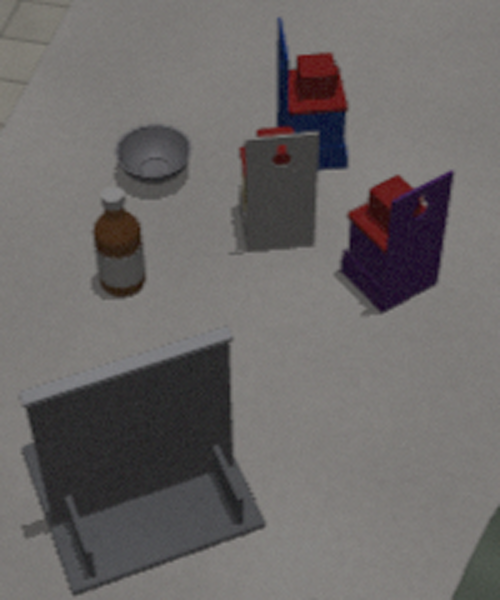

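View pics/z4.png

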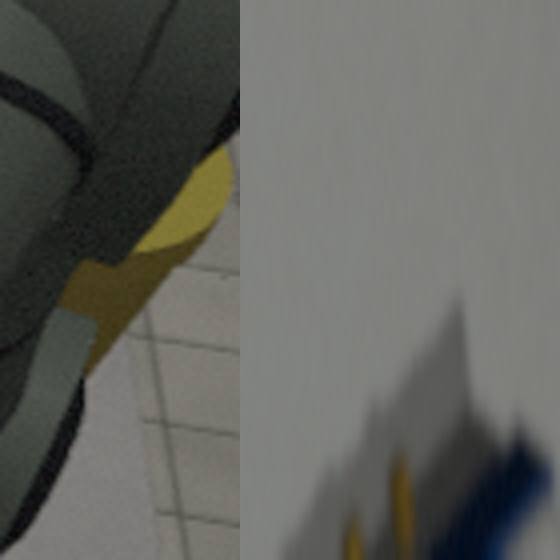

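```bash
cat > fit1.py <<'E'
from h import *
import pickle
from scipy.optimize import least_squares
ft=pickle.load(open('pics/top0.pkl','rb')); fs=pickle.load(open('pics/side0.pkl','rb'))
def W(p,P):
    c,s=np.cos(p[2]),np.sin(p[2]); P=np.array(P,float)/1000
    return np.c_[p[0]+c*P[:,0]-s*P[:,1], p[1]+s*P[:,0]+c*P[:,1], P[:,2]]
def fit(obs,x0):
    def r(p): 
        return np.concatenate([(proj(f,W(p,[q]))-np.array([uv])).ravel() for f,q,uv in obs])
    s=least_squares(r,x0,loss='soft_l1'); return s.x, r(s.x).reshape(-1,2)
# stand
obs=[(ft,(100,105,10),(256,185)),(ft,(100,-105,10),(305.5,245.5)),(ft,(-90,-105,10),(248,291.5)),(ft,(-90,105,10),(198.75,228.75)),
 (ft,(-12,103,230),(208,186)),(ft,(0,-103,230),(268,253)),
 (fs,(-12,103,230),(229.5,282)),(fs,(-12,-103,230),(312,254.5)),(fs,(-90,105,10),(250.5,356)),(fs,(-90,-105,10),(325.5,329))]
c=atz(ft,252,238,.01); print(c)
p,e=fit(obs,[c[0],c[1],-.6]); print('stand',p,np.round(e,1).tolist())
obs=[(ft,(0,42,186),(401,226.7)),(ft,(0,-42,186),(417.3,258.3)),(ft,(0,42,0),(392.3,241.7)),(ft,(0,-42,0),(405,270)),
 (ft,(83,41,104),(425.7,222.3)),(ft,(83,-41,104),(439,251)),
 (fs,(0,42,186),(318.8,176)),(fs,(0,-42,186),(347.2,173.2)),(fs,(0,42,0),(318.8,220)),(fs,(0,-42,0),(346,218.4))]
c=atz(ft,405,257,0); print(c)
p,e=fit(obs,[c[0],c[1],-1.1]); print('bin',p,np.round(e,1).tolist())
for n,uv,z in [('bottle',(357,190),.0),('bowl',(431,180),.04),('carton',(188,328),.045)]: print(n,atz(ft,*uv,z))
E
python3 fit1.py
```

```text
[0.5995068  0.15417179 0.01      ]
stand [ 0.59909466  0.15977016 -0.93723438] [[-0.4, -0.8], [0.4, 0.0], [-1.1, 0.4], [-1.6, -0.1], [-1.0, -0.2], [-0.1, 0.1], [0.0, -2.0], [1.5, -1.7], [-1.0, -0.2], [1.5, -1.2]]
[ 0.53437547 -0.23601568  0.        ]
bin [ 0.53550004 -0.21681952 -1.20291717] [[-0.6, -1.0], [-1.0, 0.6], [-1.7, 0.5], [-0.5, 1.7], [1.2, -1.8], [2.7, -0.1], [-0.4, -0.5], [0.6, -0.5], [0.2, 0.2], [-0.1, -0.9]]
bottle [ 0.71842418 -0.12320742  0.        ]
bowl [ 0.72495902 -0.31145218  0.04      ]
carton [0.37511334 0.31116824 0.045     ]
```

```bash
cat >> h.py <<'E'
S0=np.array([0.59909,0.15977]); SY=-0.93723
def stand2w(x,y,z=0):
    c,s=np.cos(SY),np.sin(SY); return np.array([S0[0]+c*x-s*y,S0[1]+s*x+c*y,z])
def w2stand(P):
    c,s=np.cos(SY),np.sin(SY); d=np.array(P[:2])-S0; return np.array([c*d[0]+s*d[1],-s*d[0]+c*d[1],P[2]])
def inc(pos,yaw=None,rpy=None):
    o=bot.observe(); Rt=R.from_euler('xyz',o['tool_rot']); 
    G=R.from_euler('xyz',rpy if rpy is not None else [np.pi,0,yaw])
    d=Rt.inv().apply(np.array(pos)-o['position'])*100; w=np.degrees((Rt.inv()*G).as_rotvec())
    print('inc cm',np.round(d,2),'deg',np.round(w,2),'| t',o['clock'],'pos',np.round(o['position'],4),'rpy',np.round(o['tool_rot'],3),'F',np.round(o['force'],1),'w',round(o['grip_width'],4))
E
python3 - <<'E'
from h import *
inc(stand2w(.098,0,.33),SY+np.pi/2)
E
```

```text
inc cm [-30.32  57.87  -9.88] deg [2.000e-02 5.000e-02 3.165e+01] | t 0.15 pos [0.2346 0.579  0.2308] rpy [3.142e+00 1.000e-03 1.186e+00] F [-0.1 -0.4 -0.1] w 0.0853
```

Call:
jog_arm(
  increments=[
    {"x": -1,"y": 2,"z": -6},
    {"x": -5,"y": 10,"z": -9.9,"wz": 8},
    {"x": -8,"y": 16,"z": -9.9,"wz": 16},
    {"x": -11,"y": 21,"z": -9.9,"wz": 24},
    {"x": -14,"y": 26.5,"z": -9.9,"wz": 31.6},
    {"x": -17,"y": 32,"z": -9.9,"wz": 31.6},
    {"x": -20,"y": 38,"z": -9.9,"wz": 31.6},
    {"x": -23,"y": 44,"z": -9.9,"wz": 31.6},
    {"x": -26,"y": 49,"z": -9.9,"wz": 31.6},
    {"x": -28.5,"y": 54,"z": -9.9,"wz": 31.6},
  ],
)

```text
schema error: expected keys wx, wy, wz, x, y, z, claw
```

Call:
jog_arm(
  increments=[
    {"x": -1,"y": 2,"z": -6,"wx": 0,"wy": 0,"wz": 0,"claw": 100},
    {"x": -5,"y": 10,"z": -9.9,"wx": 0,"wy": 0,"wz": 8,"claw": 100},
    {"x": -8,"y": 16,"z": -9.9,"wx": 0,"wy": 0,"wz": 16,"claw": 100},
    {"x": -11,"y": 21,"z": -9.9,"wx": 0,"wy": 0,"wz": 24,"claw": 100},
    {"x": -14,"y": 26.5,"z": -9.9,"wx": 0,"wy": 0,"wz": 31.6,"claw": 100},
    {"x": -17,"y": 32,"z": -9.9,"wx": 0,"wy": 0,"wz": 31.6,"claw": 100},
    {"x": -20,"y": 38,"z": -9.9,"wx": 0,"wy": 0,"wz": 31.6,"claw": 100},
    {"x": -23,"y": 44,"z": -9.9,"wx": 0,"wy": 0,"wz": 31.6,"claw": 100},
    {"x": -26,"y": 49,"z": -9.9,"wx": 0,"wy": 0,"wz": 31.6,"claw": 100},
    {"x": -28.5,"y": 54,"z": -9.9,"wx": 0,"wy": 0,"wz": 31.6,"claw": 100},
  ],
)

```text
clock: 1.4
position: [0.608, 0.1353, 0.3301]
tool_rot: [3.141, 0.001, 0.635]
force: [0.1, 2.1, -0.2]
grip_width: 0.0854
```

Run:
```python
from h import *
inc(stand2w(.098,0,.33),SY+np.pi/2)
```

```text
inc cm [0.72 7.3  0.01] deg [0.02 0.04 0.07] | t 1.4 pos [0.608  0.1353 0.3301] rpy [3.141e+00 1.000e-03 6.350e-01] F [ 0.1  2.1 -0.2] w 0.0854
```

Call:
jog_arm(
  increments=[
    {"x": 0.4,"y": 4,"z": 0,"wx": 0,"wy": 0,"wz": 0,"claw": 100},
    {"x": 0.7,"y": 7.3,"z": 0,"wx": 0,"wy": 0,"wz": 0,"claw": 100},
    {"x": 0.7,"y": 7.3,"z": 0,"wx": 0,"wy": 0,"wz": 0,"claw": 100},
    {"x": 0.7,"y": 7.3,"z": 0,"wx": 0,"wy": 0,"wz": 0,"claw": 100},
  ],
)

```text
clock: 1.9
position: [0.6566, 0.0812, 0.3298]
tool_rot: [-3.141, 0.001, 0.635]
force: [0.1, 0.6, -0.1]
grip_width: 0.0855
```

Run:
```python
from h import *
inc(stand2w(.098,0,.33),SY+np.pi/2)
f=grab('wrist','w1'); grab('top','t1'); print(w2stand(f['origin']))
for P in [(12,0,200),(0,103,230),(0,-103,230),(-12,103,230),(-12,-103,230),(100,105,10),(100,-105,10)]: print(P,proj(f,stand2w(P[0]/1e3,P[1]/1e3,P[2]/1e3)))
```

```text
inc cm [ 0.01  0.06 -0.02] deg [-0.02  0.07  0.09] | t 1.9 pos [0.6566 0.0812 0.3298] rpy [-3.141e+00  1.000e-03  6.350e-01] F [ 0.1  0.6 -0.1] w 0.0855
[2.88782312e-02 3.26438570e-04 4.72860525e-01]
(12, 0, 200) [[318.68558033  99.49415506]]
(0, 103, 230) [[503.3580332   73.36426345]]
(0, -103, 230) [[134.1141216   73.10757439]]
(-12, 103, 230) [[506.07515601  49.89716371]]
(-12, -103, 230) [[131.43949044  49.66071883]]
(100, 105, 10) [[410.31831665 191.48224794]]
(100, -105, 10) [[227.34228481 191.29602322]]
```

View pics/w1.png

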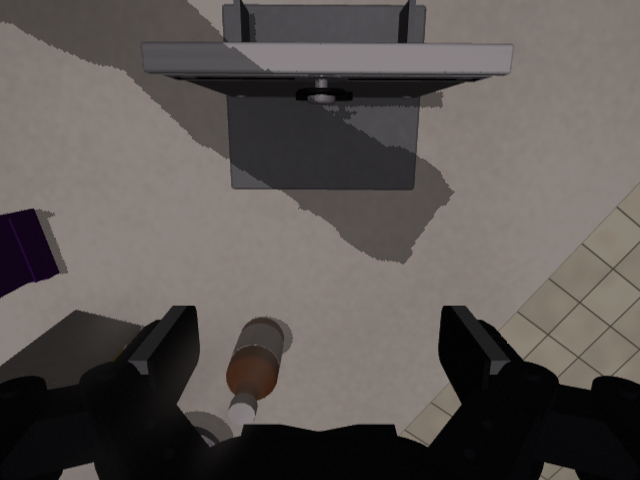

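Run:
```python
import cv2,numpy as np
t=cv2.imread('pics/w1.png')
def up(im,x0,y0,x1,y1,k): return cv2.resize(im[y0:y1,x0:x1],None,fx=k,fy=k,interpolation=cv2.INTER_CUBIC)
a=up(t,125,30,205,105,5); b=up(t,450,30,530,105,5)
c=up(t,280,60,380,120,8)
c=np.clip(c.astype(float)*1.6,0,255).astype(np.uint8)
cv2.imwrite('pics/z5.png',np.hstack([a,b])); cv2.imwrite('pics/z6.png',c)
cv2.imwrite('pics/z7.png',up(t,215,80,435,200,3.6))
```

```text
(no output)
```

View pics/z5.png

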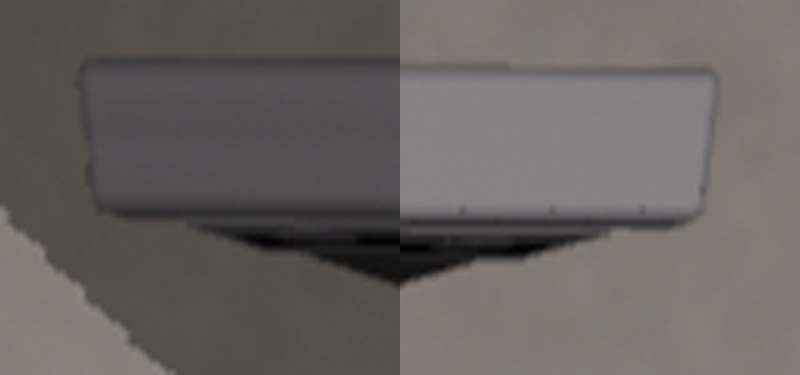

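View pics/z6.png

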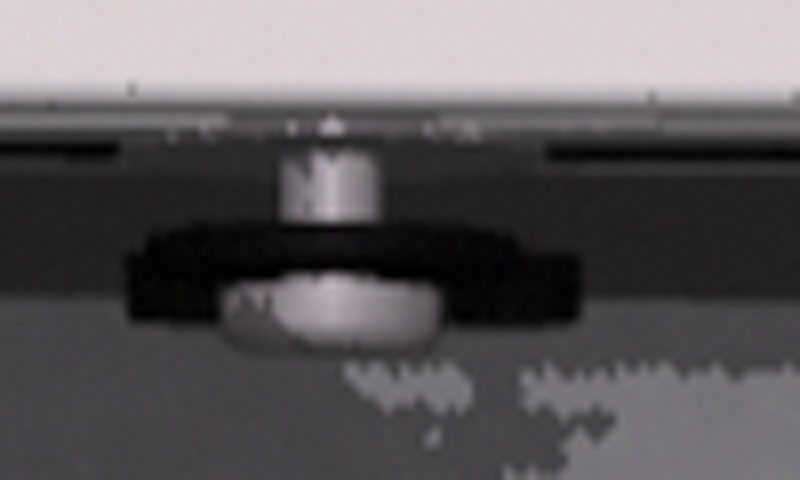

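View pics/z7.png

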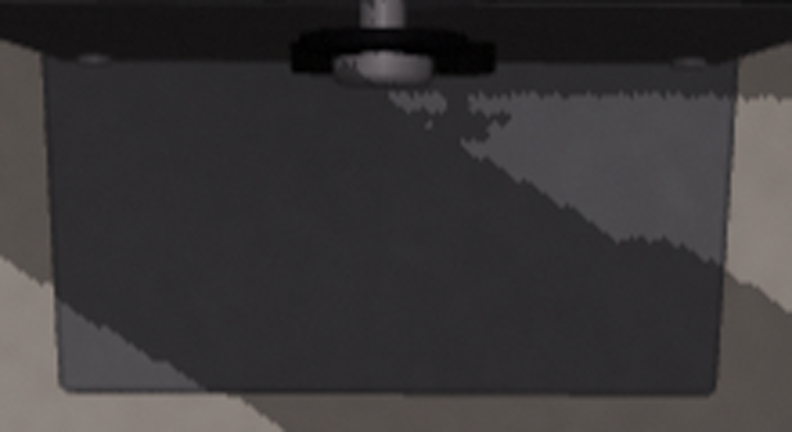

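```bash
cat > fit2.py <<'E'
from fit1 import *
f=pickle.load(open('pics/w1.pkl','rb'))
obs=[(f,(-12,-103,230),(141.6,42.4)),(f,(0,-103,230),(144.6,73.5)),(f,(-12,103,230),(513.4,44)),(f,(0,103,230),(510.5,74.5)),
(f,(100,-105,10),(231.7,188.3)),(f,(100,105,10),(414.2,189.4))]
p,e=fit(obs,[.6,.16,-.94]); print('stand2',p,np.round(e,1).tolist())
def rs(y): return (proj(f,W(p,[(12,y[0]-9,200),(12,y[0]+9,200)]))[:,0]-[307.5,335.4])
s=least_squares(rs,[0]); print('stud y',s.x,rs(s.x), proj(f,W(p,[(12,s.x[0],209),(16.5,s.x[0],205)])))
E
python3 fit2.py | tail -2
```

```text
stud y [-3.19123656] [-0.20562757  0.20562464] [[321.52946515  94.83415583]
 [321.44691325 102.93365866]]
```

```bash
python3 fit2.py | grep stand2
python3 - <<'E'
from h import *
import pickle
# go look at bin from above: hood approx
b=np.array([.5355,-.2168]); yaw=-1.203
c,s=np.cos(yaw),np.sin(yaw)
x=.047; g=b+[c*x,s*x]
print(g)
inc([g[0],g[1],.30],yaw+np.pi/2)
E
```

```text
stand2 [ 0.6018456   0.16445024 -0.94095823] [[-1.6, 2.2], [-2.1, -5.3], [2.3, 2.4], [2.2, -4.5], [-0.5, 0.8], [0.2, 0.6]]
[ 0.55239932 -0.26065673]
inc cm [-28.72  21.36   3.03] deg [-0.    0.04 15.37] | t 2.0 pos [0.6565 0.0818 0.3301] rpy [-3.141e+00  1.000e-03  6.360e-01] F [ 0.5 -0.   0.1] w 0.0853
```

Call:
jog_arm(
  increments=[
    {"x": -5,"y": 3.5,"z": 0,"wx": 0,"wy": 0,"wz": 5,"claw": 100},
    {"x": -10,"y": 7,"z": 0,"wx": 0,"wy": 0,"wz": 10,"claw": 100},
    {"x": -15,"y": 11,"z": 0,"wx": 0,"wy": 0,"wz": 15.4,"claw": 100},
    {"x": -20,"y": 15,"z": 0.5,"wx": 0,"wy": 0,"wz": 15.4,"claw": 100},
    {"x": -24.5,"y": 18.2,"z": 1,"wx": 0,"wy": 0,"wz": 15.4,"claw": 100},
    {"x": -28.7,"y": 21.4,"z": 1,"wx": 0,"wy": 0,"wz": 15.4,"claw": 100},
    {"x": -28.7,"y": 21.4,"z": 1,"wx": 0,"wy": 0,"wz": 15.4,"claw": 100},
    {"x": -28.7,"y": 21.4,"z": 1,"wx": 0,"wy": 0,"wz": 15.4,"claw": 100},
    {"x": -28.7,"y": 21.4,"z": 1,"wx": 0,"wy": 0,"wz": 15.4,"claw": 100},
  ],
)

```text
clock: 3.12
position: [0.5534, -0.2592, 0.3203]
tool_rot: [-3.141, 0.0, 0.37]
force: [-0.2, 0.7, 0.2]
grip_width: 0.0854
```

Run:
```python
from h import *
inc([.5524,-.2607,.32],-1.203+np.pi/2)
grab('wrist','w2')
```

```text
inc cm [-0.15  0.1   0.03] deg [-0.03  0.01  0.11] | t 3.125 pos [ 0.5534 -0.2592  0.3203] rpy [-3.141  0.     0.37 ] F [-0.2  0.7  0.2] w 0.0854
```

View pics/w2.png

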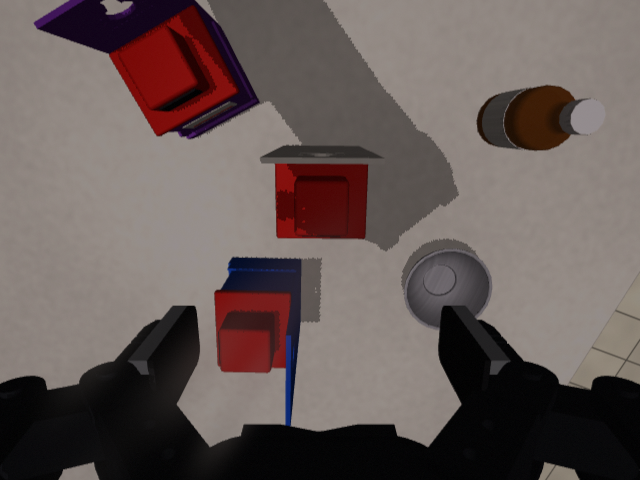

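Run:
```python
import cv2,numpy as np
t=cv2.imread('pics/w2.png')
c=cv2.resize(t[135:250,250:395],None,fx=5.4,fy=5.2,interpolation=cv2.INTER_CUBIC)
c=np.clip(c.astype(float)*1.8,0,255).astype(np.uint8)
cv2.imwrite('pics/z8.png',c)
```

```text
(no output)
```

View pics/z8.png

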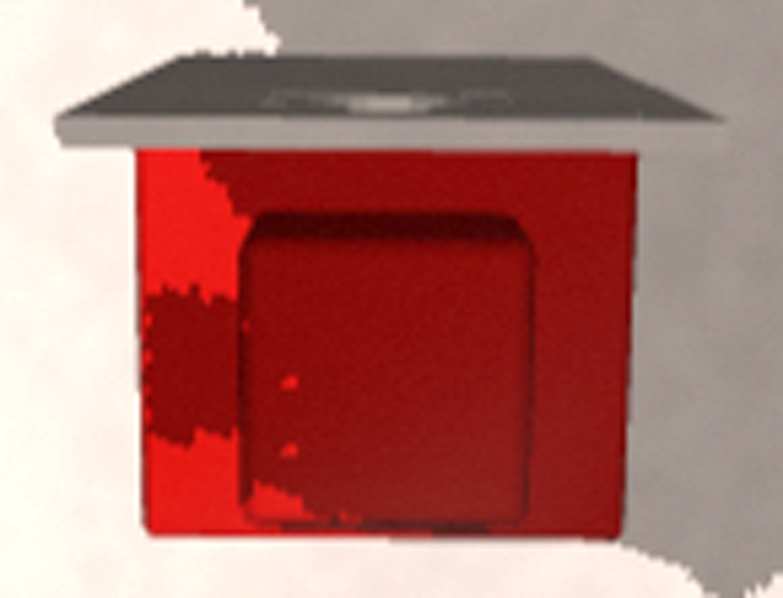

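```bash
cat > fit3.py <<'E'
from fit1 import *
f=pickle.load(open('pics/w2.pkl','rb'))
obs=[(f,(0,-42,186),(260.7,157.7)),(f,(0,42,186),(383.7,158.3)),(f,(0,-42,0),(283.9,146.2)),(f,(0,42,0),(360.2,146.5)),(f,(4,-42,186),(261.3,163.3)),
(f,(83,-41,104),(277.4,237.5)),(f,(83,41,104),(364.8,238.5)),(f,(67,-22,142),(294.8,235)),(f,(67,22,142),(347.5,235.3))]
p,e=fit(obs,[.5355,-.2168,-1.2]); print('bin2',p,np.round(e,1).tolist())
x=.047;c,s=np.cos(p[2]),np.sin(p[2]);g=p[:2]+[c*x,s*x]
for z in (.20,.1135): inc([g[0],g[1],z],p[2]+np.pi/2)
E
python3 fit3.py|tail -3
```

```text
bin2 [ 0.53873783 -0.21236198 -1.21002581] [[-0.2, -1.0], [1.7, -0.5], [-0.3, -1.2], [-1.2, -0.9], [-0.6, -0.5], [-0.7, 4.6], [0.7, 4.3], [-0.0, 1.3], [0.8, 1.4]]
inc cm [ 0.3  -0.21 12.03] deg [-0.02  0.02  0.49] | t 3.175 pos [ 0.5533 -0.2594  0.3203] rpy [-3.141  0.     0.369] F [ 0.3 -0.4  0.4] w 0.0853
inc cm [ 0.3  -0.21 20.68] deg [-0.02  0.02  0.49] | t 3.175 pos [ 0.5533 -0.2594  0.3203] rpy [-3.141  0.     0.369] F [ 0.3 -0.4  0.4] w 0.0853
```

Run:
```python
from h import *
import pickle
f=pickle.load(open('pics/w2.pkl','rb'))
p=[0.53874,-0.21236,-1.21]
c,s=np.cos(p[2]),np.sin(p[2])
for u,v,z in [(290,335,.186),(288,425,.186),(302,260,0.0),(290,293,.104),(231,260,0)]:
    P=atz(f,u,v,z); d=P[:2]-p[:2]; print((u,v,z),np.round([c*d[0]+s*d[1],-s*d[0]+c*d[1]],3))
```

```text
(290, 335, 0.186) [ 0.133 -0.024]
(288, 425, 0.186) [ 0.215 -0.026]
(302, 260, 0.0) [ 0.135 -0.022]
(290, 293, 0.104) [ 0.133 -0.029]
(231, 260, 0) [ 0.136 -0.107]
```

Call:
jog_arm(
  increments=[
    {"x": 0.3,"y": -0.2,"z": 5,"wx": 0,"wy": 0,"wz": 0.5,"claw": 100},
    {"x": 0.3,"y": -0.2,"z": 10,"wx": 0,"wy": 0,"wz": 0.5,"claw": 100},
    {"x": 0.3,"y": -0.2,"z": 14,"wx": 0,"wy": 0,"wz": 0.5,"claw": 100},
    {"x": 0.3,"y": -0.2,"z": 16,"wx": 0,"wy": 0,"wz": 0.5,"claw": 100},
    {"x": 0.3,"y": -0.2,"z": 18,"wx": 0,"wy": 0,"wz": 0.5,"claw": 100},
    {"x": 0.3,"y": -0.2,"z": 19.5,"wx": 0,"wy": 0,"wz": 0.5,"claw": 100},
    {"x": 0.3,"y": -0.2,"z": 20.5,"wx": 0,"wy": 0,"wz": 0.5,"claw": 100},
    {"x": 0.3,"y": -0.2,"z": 20.5,"wx": 0,"wy": 0,"wz": 0.5,"claw": 100},
    {"x": 0.3,"y": -0.2,"z": 20.5,"wx": 0,"wy": 0,"wz": 0.5,"claw": 100},
  ],
)

```text
clock: 4.3
position: [0.5557, -0.2566, 0.1159]
tool_rot: [3.141, -0.0, 0.361]
force: [-1.1, -0.0, 1.4]
grip_width: 0.0853
```

Run:
```python
from h import *
p=[0.53874,-0.21236,-1.21];x=.047;c,s=np.cos(p[2]),np.sin(p[2]);g=np.array(p[:2])+[c*x,s*x]
inc([g[0],g[1],.115],p[2]+np.pi/2)
grab('wrist','w3')
```

```text
inc cm [-0.02 -0.03  0.09] deg [ 0.01 -0.02 -0.01] | t 4.3 pos [ 0.5557 -0.2566  0.1159] rpy [ 3.141 -0.     0.361] F [-1.1 -0.   1.4] w 0.0853
```

View pics/w3.png

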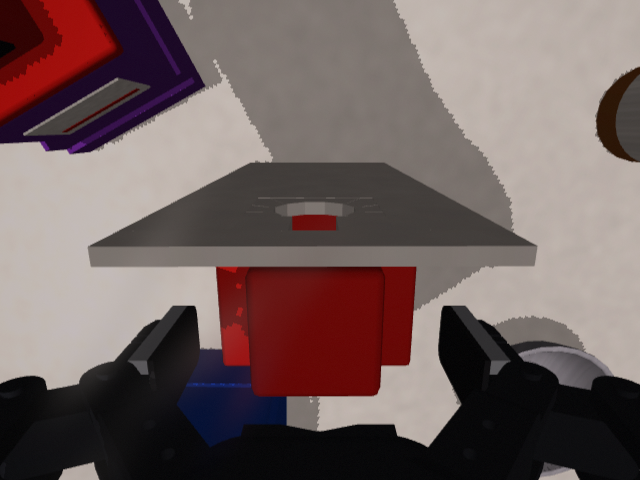

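Call:
jog_arm(
  squeeze=90,
  increments=[
    {"x": 0,"y": 0,"z": 0,"wx": 0,"wy": 0,"wz": 0,"claw": 65},
    {"x": 0,"y": 0,"z": 0,"wx": 0,"wy": 0,"wz": 0,"claw": 58},
    {"x": 0,"y": 0,"z": 0,"wx": 0,"wy": 0,"wz": 0,"claw": 52},
    {"x": 0,"y": 0,"z": 0,"wx": 0,"wy": 0,"wz": 0,"claw": 40},
    {"x": 0,"y": 0,"z": 0,"wx": 0,"wy": 0,"wz": 0,"claw": 20},
    {"x": 0,"y": 0,"z": 0,"wx": 0,"wy": 0,"wz": 0,"claw": 0},
    {"x": 0,"y": 0,"z": 0,"wx": 0,"wy": 0,"wz": 0,"claw": 0},
    {"x": 0,"y": 0,"z": 0,"wx": 0,"wy": 0,"wz": 0,"claw": 0},
  ],
)

```text
clock: 5.35
position: [0.5555, -0.2568, 0.1164]
tool_rot: [3.141, -0.0, 0.36]
force: [-4.2, 0.5, 8.8]
grip_width: 0.0424
```

Run:
```python
from h import *
o=bot.observe(); print(o)
grab('wrist','w4')
```

```text
{'clock': 5.35, 'qpos': array([ 0.11731338,  0.66659509,  0.32635277,  1.74416034, -0.286516  ,
        0.77722559,  0.94459518]), 'qd': array([ 2.47257891e-03, -7.79597168e-04,  5.06387229e-05,  1.16399116e-03,
       -1.11877079e-03,  6.11565945e-04,  1.49423222e-03]), 'joint_efforts': array([-6.96748998e-01, -9.02334881e+01,  1.03399113e+01, -2.91147208e+01,
       -3.66066350e-01, -1.15575973e+00, -2.34866724e-02]), 'position': array([ 0.55550625, -0.25682685,  0.11644821]), 'tool_rot': array([ 3.14119047e+00, -3.99462412e-04,  3.60398061e-01]), 'force': array([-4.21893761,  0.49768383,  8.8287297 ]), 'moment': array([ 1.65458225e-01,  8.36818430e-01, -6.16785163e-04]), 'grip_width': 0.0423524382805925}
```

View pics/w4.png

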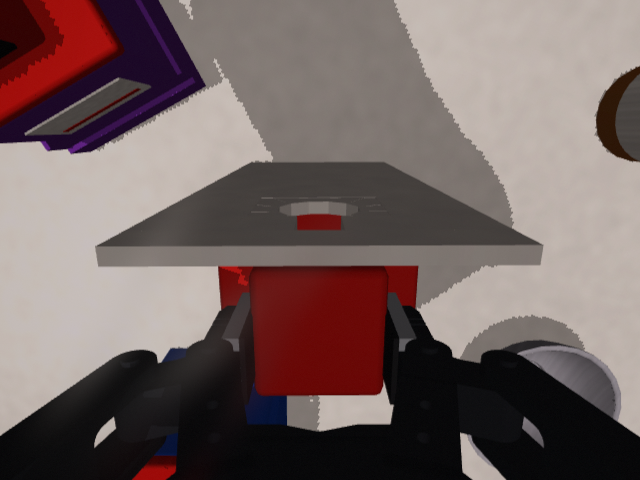

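Call:
jog_arm(
  increments=[
    {"x": 0,"y": 0,"z": -0.5,"wx": 0,"wy": 0,"wz": 0,"claw": 0},
    {"x": 0,"y": 0,"z": -1.5,"wx": 0,"wy": 0,"wz": 0,"claw": 0},
    {"x": 0,"y": 0,"z": -3,"wx": 0,"wy": 0,"wz": 0,"claw": 0},
    {"x": 0,"y": 0,"z": -4.5,"wx": 0,"wy": 0,"wz": 0,"claw": 0},
    {"x": 0,"y": 0,"z": -6,"wx": 0,"wy": 0,"wz": 0,"claw": 0},
    {"x": 0,"y": 0,"z": -6,"wx": 0,"wy": 0,"wz": 0,"claw": 0},
    {"x": 0,"y": 0,"z": -6,"wx": 0,"wy": 0,"wz": 0,"claw": 0},
  ],
)

```text
clock: 6.28
position: [0.5553, -0.2566, 0.1762]
tool_rot: [3.142, -0.0, 0.36]
force: [-0.5, 0.5, -3.8]
grip_width: 0.0426
```

```bash
sed -i 's/^S0=.*/S0=np.array([0.60185,0.16445]); SY=-0.94096/' h.py
python3 - <<'E'
from h import *
o=bot.observe(); print(o['force'],o['moment'],o['grip_width'])
grab('wrist','w5')
inc(stand2w(.045+.047+.02,-.0032,.180),SY+np.pi/2)
E
```

```text
[-0.46579252  0.47280698 -3.81110095] [ 0.00966204 -0.04027001 -0.01018358] 0.042577994213841716
inc cm [ 21.88 -26.87  -0.4 ] deg [-1.000e-02  1.000e-02 -1.543e+01] | t 6.325 pos [ 0.5553 -0.2566  0.176 ] rpy [-3.141  0.     0.361] F [-0.3 -0.5 -3.9] w 0.0427
```

View pics/w5.png

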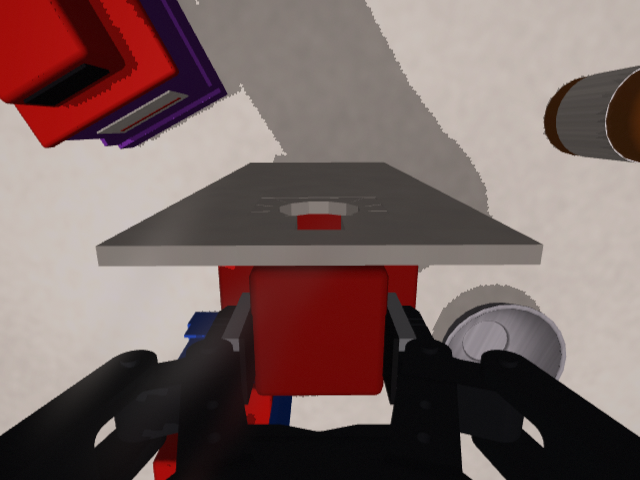

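Call:
jog_arm(
  increments=[
    {"x": 1.5,"y": -4,"z": -0.4,"wx": 0,"wy": 0,"wz": 0,"claw": 0},
    {"x": 4,"y": -8,"z": -0.4,"wx": 0,"wy": 0,"wz": -2,"claw": 0},
    {"x": 7,"y": -12.5,"z": -0.4,"wx": 0,"wy": 0,"wz": -4,"claw": 0},
    {"x": 10.5,"y": -16.5,"z": -0.4,"wx": 0,"wy": 0,"wz": -7,"claw": 0},
    {"x": 14,"y": -20,"z": -0.4,"wx": 0,"wy": 0,"wz": -10,"claw": 0},
    {"x": 17,"y": -23,"z": -0.4,"wx": 0,"wy": 0,"wz": -13,"claw": 0},
    {"x": 20,"y": -25.5,"z": -0.4,"wx": 0,"wy": 0,"wz": -15.4,"claw": 0},
    {"x": 21.9,"y": -26.9,"z": -0.4,"wx": 0,"wy": 0,"wz": -15.4,"claw": 0},
    {"x": 21.9,"y": -26.9,"z": -0.4,"wx": 0,"wy": 0,"wz": -15.4,"claw": 0},
    {"x": 21.9,"y": -26.9,"z": -0.4,"wx": 0,"wy": 0,"wz": -15.4,"claw": 0},
  ],
)

```text
clock: 7.58
position: [0.6648, 0.0715, 0.1794]
tool_rot: [-3.141, 0.001, 0.629]
force: [0.6, -1.3, -3.3]
grip_width: 0.0429
```

Run:
```python
from h import *
inc(stand2w(.045+.047+.02,-.0032,.180),SY+np.pi/2)
f=grab('wrist','w6')
```

```text
inc cm [ 0.06 -0.02 -0.06] deg [-0.01  0.07 -0.07] | t 7.575 pos [0.6648 0.0715 0.1794] rpy [-3.141e+00  1.000e-03  6.290e-01] F [ 0.6 -1.3 -3.3] w 0.0429
```

View pics/w6.png

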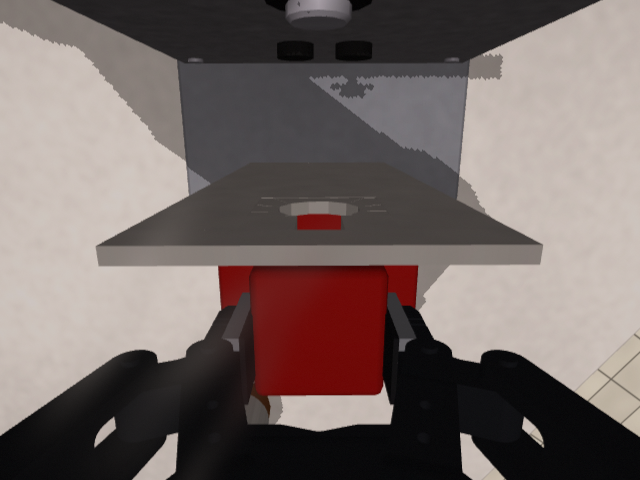

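Run:
```python
import cv2,numpy as np
t=cv2.imread('pics/w6.png')
def up(x0,y0,x1,y1,k,g=1.6): return np.clip(cv2.resize(t[y0:y1,x0:x1],None,fx=k,fy=k,interpolation=cv2.INTER_CUBIC).astype(float)*g,0,255).astype(np.uint8)
cv2.imwrite('pics/z9.png',np.vstack([up(260,0,380,65,6,2.2),up(260,180,380,215,6,1.3)]))
cv2.imwrite('pics/z10.png',np.hstack([up(85,225,155,285,5),up(490,225,560,285,5)]))
```

```text
(no output)
```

View pics/z9.png

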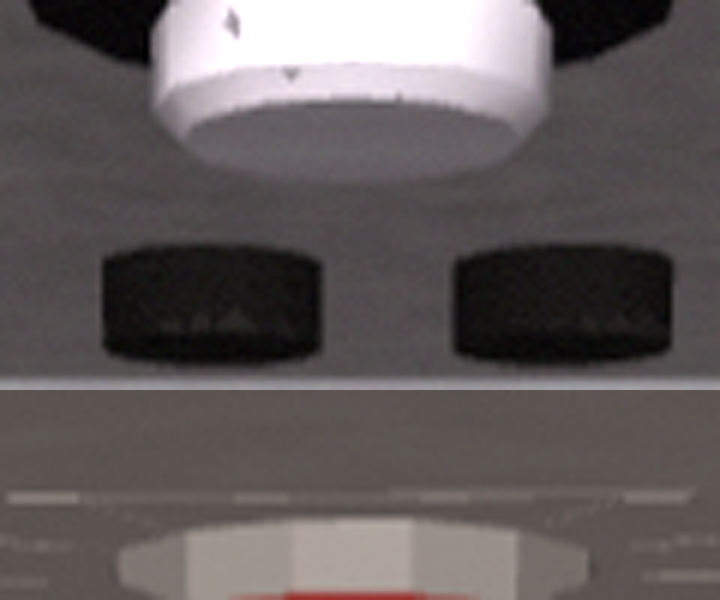

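View pics/z10.png

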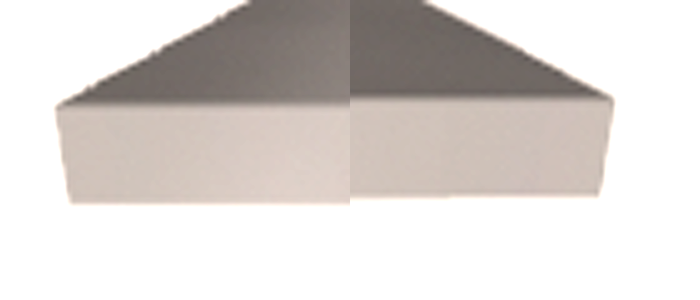

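```bash
cat > fit4.py <<'E'
from h import *
import pickle,sys
from scipy.optimize import least_squares
def W(p,P):
    c,s=np.cos(p[3]),np.sin(p[3]); P=np.array(P,float)/1000
    return np.c_[p[0]+c*P[:,0]-s*P[:,1], p[1]+s*P[:,0]+c*P[:,1], P[:,2]+p[2]]
def fit(f,obs,x0,extra=0):
    def r(p): return (proj(f,W(p,[q[:3] for q,_ in obs])+0)-np.array([u for _,u in obs])).ravel()
    s=least_squares(r,x0,loss='soft_l1',x_scale=[.01,.01,.01,.1]); return s.x,r(s.x).reshape(-1,2)
if __name__=='__main__':
    f=pickle.load(open('pics/w6.pkl','rb'))
    b=[((0,-42,186),(96.4,246)),((0,42,186),(542.4,244.4)),((4,-42,186),(99.2,265.5)),((4,42,186),(540,264)),((0,-42,0),(253,163)),((0,42,0),(385,163)),
       ((0,-11,150),(279.7,209)),((0,11,150),(358,209))]
    pb,e=fit(f,b,[.625,.126,.063,-.94]); print('bin',np.round(pb,4),np.round(e,1).tolist())
    ys=-3.2
    s=[((15.3,ys-9,200),(285,20)),((15.3,ys+9,200),(352.2,20)),((16.5,ys,192.2),(318.6,30)),((16.5,ys,207.8),(318.6,16.7)),((15.3,ys,209),(318.6,10.8)),
     ((7,-16,70),(295.3,60.8)),((7,16,70),(353.8,60.8)),((0,-16,90),(295.3,40.8)),((0,16,90),(353.8,40.8))]
    ps,e=fit(f,s,[.6018,.1645,0,-.941]); print('stand',np.round(ps,4),np.round(e,1).tolist())
    d=pb[:3]-ps[:3]; c,sn=np.cos(ps[3]),np.sin(ps[3])
    print('bin in stand', np.round([c*d[0]+sn*d[1],-sn*d[0]+c*d[1],d[2],pb[3]-ps[3]],4), 'stud y',ys)
E
python3 fit4.py
```

```text
bin [ 0.6376  0.1099  0.0633 -0.9387] [[-0.1, 0.0], [0.1, 0.1], [0.3, 0.6], [-0.6, 0.6], [-0.4, -0.4], [0.9, -1.0], [-0.7, -0.6], [1.3, -0.9]]
stand [ 6.019e-01  1.641e-01  2.000e-04 -9.414e-01] [[0.5, -0.4], [-0.5, -0.5], [0.0, 1.0], [-0.1, 0.3], [-0.1, -0.4], [1.4, 0.5], [-1.5, 0.4], [-0.9, 0.0], [1.8, -0.1]]
bin in stand [ 0.0648 -0.0031  0.063   0.0027] stud y -3.2
```

Call:
jog_arm(
  increments=[
    {"x": 0,"y": -1,"z": 0.6,"wx": 0,"wy": 0,"wz": -0.2,"claw": 0},
    {"x": 0,"y": -2,"z": 1.3,"wx": 0,"wy": 0,"wz": -0.2,"claw": 0},
    {"x": 0,"y": -3,"z": 1.3,"wx": 0,"wy": 0,"wz": -0.2,"claw": 0},
    {"x": 0,"y": -3.8,"z": 1.3,"wx": 0,"wy": 0,"wz": -0.2,"claw": 0},
    {"x": 0,"y": -4.2,"z": 1.3,"wx": 0,"wy": 0,"wz": -0.2,"claw": 0},
    {"x": 0,"y": -4.2,"z": 1.3,"wx": 0,"wy": 0,"wz": -0.2,"claw": 0},
    {"x": 0,"y": -4.2,"z": 1.3,"wx": 0,"wy": 0,"wz": -0.2,"claw": 0},
  ],
)

```text
clock: 8.5
position: [0.6404, 0.1049, 0.1668]
tool_rot: [3.141, 0.001, 0.631]
force: [-0.2, -0.5, -2.1]
grip_width: 0.0425
```

```bash
cat >> h.py <<'E'
def pose():
    # bin in stand from TCP: tool offset calibrated (TCP - bin origin in stand frame)
    o=bot.observe(); s=w2stand(o['position']); c,sn=np.cos(SY),np.sin(SY); F=o['force']
    print('t',o['clock'],'bin est',np.round([s[0]-.0468,s[1],s[2]-.1164],4),'yaw',round(o['tool_rot'][2]-SY-np.pi/2,4),'rpy',np.round(o['tool_rot'],4),'Fstand',np.round([c*F[0]+sn*F[1],-sn*F[0]+c*F[1],F[2]],1),'M',np.round(o['moment'],2))
E
python3 - <<'E'
from h import *
pose(); f=grab('wrist','w7'); pose()
E
```

```text
t 8.5 bin est [ 0.024  -0.0039  0.0504] yaw 0.0016 rpy [3.1414e+00 9.0000e-04 6.3140e-01] Fstand [ 0.3 -0.5 -2.1] M [-0.04  0.02  0.05]
t 8.55 bin est [ 0.024  -0.004   0.0503] yaw 0.0015 rpy [3.1415e+00 1.0000e-03 6.3130e-01] Fstand [-0.7  0.6 -3.3] M [-0.07  0.01  0.03]
```

View pics/w7.png

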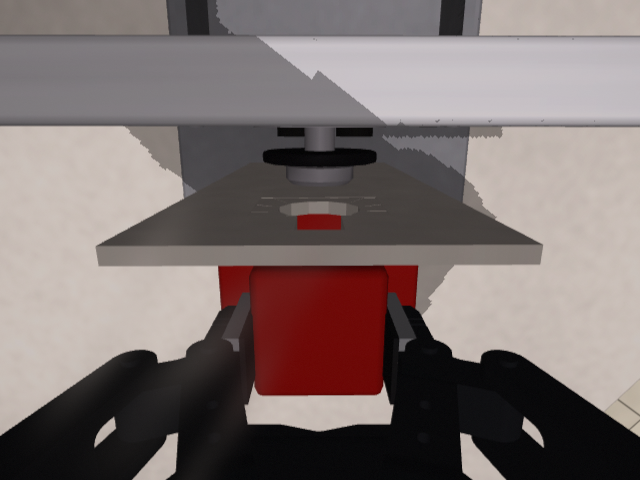

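Call:
jog_arm(
  increments=[
    {"x": 0.02,"y": -0.3,"z": 0.03,"wx": 0,"wy": 0,"wz": -0.1,"claw": 0},
    {"x": 0.02,"y": -0.6,"z": 0.03,"wx": 0,"wy": 0,"wz": -0.1,"claw": 0},
    {"x": 0.02,"y": -0.8,"z": 0.03,"wx": 0,"wy": 0,"wz": -0.1,"claw": 0},
    {"x": 0.02,"y": -1.0,"z": 0.03,"wx": 0,"wy": 0,"wz": -0.1,"claw": 0},
    {"x": 0.02,"y": -1.1,"z": 0.03,"wx": 0,"wy": 0,"wz": -0.1,"claw": 0},
    {"x": 0.02,"y": -1.1,"z": 0.03,"wx": 0,"wy": 0,"wz": -0.1,"claw": 0},
  ],
)

```text
clock: 9.3
position: [0.634, 0.1139, 0.1664]
tool_rot: [3.141, 0.001, 0.633]
force: [-0.5, -0.2, -3.0]
grip_width: 0.0426
```

Run:
```python
from h import *
pose(); f=grab('wrist','w8'); pose()
```

```text
t 9.3 bin est [ 0.013  -0.0038  0.05  ] yaw 0.0032 rpy [3.1415e+00 9.0000e-04 6.3310e-01] Fstand [-0.2 -0.5 -3. ] M [-0.03 -0.   -0.01]
t 9.35 bin est [ 0.013  -0.0038  0.05  ] yaw 0.0032 rpy [3.1414e+00 1.0000e-03 6.3300e-01] Fstand [ 0.6 -0.7 -3.8] M [-0.06 -0.03 -0.04]
```

View pics/w8.png

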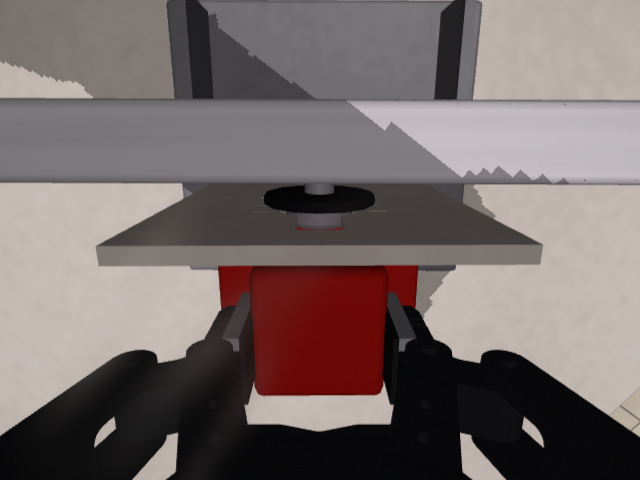

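Call:
jog_arm(
  increments=[
    {"x": 0,"y": -0.15,"z": 0,"wx": 0,"wy": 0,"wz": 0.2,"claw": 0},
    {"x": 0,"y": -0.25,"z": 0,"wx": 0,"wy": 0,"wz": 0.2,"claw": 0},
    {"x": 0,"y": -0.35,"z": 0,"wx": 0,"wy": 0,"wz": 0.2,"claw": 0},
    {"x": 0,"y": -0.4,"z": 0,"wx": 0,"wy": 0,"wz": 0.2,"claw": 0},
    {"x": 0,"y": -0.4,"z": 0,"wx": 0,"wy": 0,"wz": 0.2,"claw": 0},
  ],
)

```text
clock: 9.98
position: [0.6319, 0.1167, 0.1665]
tool_rot: [3.141, 0.001, 0.629]
force: [3.8, -4.3, -4.0]
grip_width: 0.0423
```

Run:
```python
from h import *
pose()
```

```text
t 9.975 bin est [ 0.0095 -0.0038  0.0501] yaw -0.0006 rpy [3.1408e+00 8.0000e-04 6.2930e-01] Fstand [ 5.7  0.5 -4. ] M [-0.76 -0.79 -0.  ]
```

Call:
jog_arm(
  increments=[
    {"x": 0,"y": -0.12,"z": 0,"wx": 0,"wy": 0,"wz": 0,"claw": 0},
    {"x": 0,"y": -0.18,"z": 0,"wx": 0,"wy": 0,"wz": 0,"claw": 0},
    {"x": 0,"y": -0.24,"z": 0,"wx": 0,"wy": 0,"wz": 0,"claw": 0},
    {"x": 0,"y": -0.24,"z": 0,"wx": 0,"wy": 0,"wz": 0,"claw": 0},
    {"x": 0,"y": -0.24,"z": 0,"wx": 0,"wy": 0,"wz": 0,"claw": 0},
  ],
)

```text
clock: 10.6
position: [0.6309, 0.118, 0.1665]
tool_rot: [3.14, 0.001, 0.629]
force: [5.4, -5.5, -5.8]
grip_width: 0.0428
```

Run:
```python
from h import *
pose(); grab('wrist','w9'); pose()
```

```text
t 10.6 bin est [ 0.0079 -0.0039  0.0501] yaw -0.0012 rpy [3.1398e+00 5.0000e-04 6.2870e-01] Fstand [ 7.6  1.1 -5.8] M [-1.01 -1.02 -0.1 ]
t 10.65 bin est [ 0.0079 -0.0039  0.0501] yaw -0.0012 rpy [3.1398e+00 5.0000e-04 6.2860e-01] Fstand [ 7.2  1.3 -4.8] M [-1.05 -1.04  0.  ]
```

View pics/w9.png

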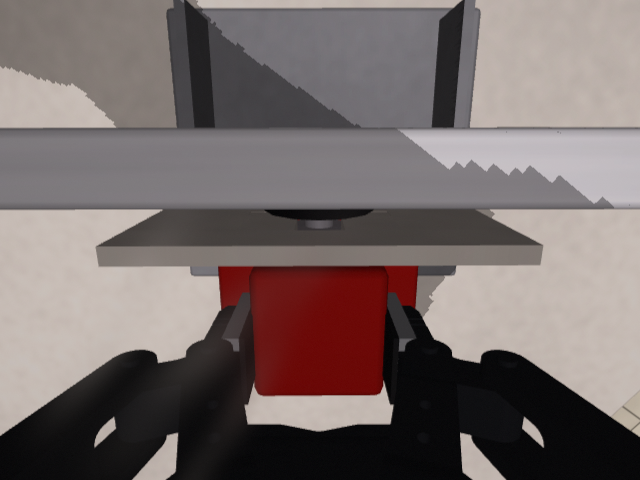

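Call:
jog_arm(
  increments=[
    {"x": 0,"y": -0.1,"z": 0,"wx": -0.1,"wy": 0,"wz": -0.05,"claw": 0},
    {"x": 0,"y": -0.14,"z": 0,"wx": -0.1,"wy": 0,"wz": -0.05,"claw": 0},
    {"x": 0,"y": -0.14,"z": 0,"wx": -0.1,"wy": 0,"wz": -0.05,"claw": 0},
    {"x": 0,"y": -0.14,"z": 0,"wx": -0.1,"wy": 0,"wz": -0.05,"claw": 0},
  ],
)

```text
clock: 11.15
position: [0.6306, 0.1184, 0.1666]
tool_rot: [3.137, 0.0, 0.629]
force: [6.3, -5.0, -5.8]
grip_width: 0.0427
```

Run:
```python
from h import *
pose();
```

```text
t 11.15 bin est [ 0.0074 -0.0039  0.0502] yaw -0.001 rpy [3.1368 0.     0.6288] Fstand [ 7.8  2.2 -5.8] M [-1.08 -1.14 -0.16]
```

Call:
jog_arm(
  increments=[
    {"x": 0,"y": -0.11,"z": 0.1,"wx": 0.25,"wy": 0,"wz": -0.05,"claw": 0},
    {"x": 0,"y": -0.11,"z": 0.2,"wx": 0.25,"wy": 0,"wz": -0.05,"claw": 0},
    {"x": 0,"y": -0.11,"z": 0.3,"wx": 0.25,"wy": 0,"wz": -0.05,"claw": 0},
    {"x": 0,"y": -0.11,"z": 0.4,"wx": 0.25,"wy": 0,"wz": -0.05,"claw": 0},
  ],
)

```text
clock: 11.65
position: [0.631, 0.1182, 0.1633]
tool_rot: [3.139, -0.001, 0.629]
force: [5.1, -7.6, 1.2]
grip_width: 0.0423
```

Run:
```python
from h import *
pose();
```

```text
t 11.65 bin est [ 0.0077 -0.0037  0.0469] yaw -0.0012 rpy [ 3.1393e+00 -1.2000e-03  6.2870e-01] Fstand [ 9.1 -0.3  1.2] M [-1.35 -0.97 -0.02]
```

Call:
jog_arm(
  increments=[
    {"x": 0,"y": -0.11,"z": 0.1,"wx": 0.1,"wy": 0,"wz": -0.05,"claw": 0},
    {"x": 0,"y": -0.11,"z": 0.2,"wx": 0.1,"wy": 0,"wz": -0.05,"claw": 0},
    {"x": 0,"y": -0.11,"z": 0.3,"wx": 0.1,"wy": 0,"wz": -0.05,"claw": 0},
  ],
)

```text
clock: 12.02
position: [0.6311, 0.1182, 0.1609]
tool_rot: [3.14, -0.002, 0.629]
force: [4.2, -6.0, 0.9]
grip_width: 0.0424
```

Run:
```python
from h import *
pose();
```

```text
t 12.025 bin est [ 0.0078 -0.0036  0.0445] yaw -0.0011 rpy [ 3.1395e+00 -2.4000e-03  6.2880e-01] Fstand [ 7.3 -0.1  0.9] M [-1.15 -0.8   0.02]
```

Call:
jog_arm(
  increments=[
    {"x": 0,"y": -0.09,"z": 0.15,"wx": 0.1,"wy": -0.15,"wz": -0.05,"claw": 0},
    {"x": 0,"y": -0.09,"z": 0.3,"wx": 0.1,"wy": -0.15,"wz": -0.05,"claw": 0},
    {"x": 0,"y": -0.09,"z": 0.45,"wx": 0.1,"wy": -0.15,"wz": -0.05,"claw": 0},
    {"x": 0,"y": -0.09,"z": 0.6,"wx": 0.1,"wy": -0.15,"wz": -0.05,"claw": 0},
  ],
)

```text
clock: 12.52
position: [0.6314, 0.1182, 0.1554]
tool_rot: [3.14, -0.001, 0.629]
force: [4.7, -5.7, 1.4]
grip_width: 0.0424
```

Run:
```python
from h import *
pose(); grab('wrist','w10')
```

```text
t 12.525 bin est [ 0.0079 -0.0034  0.039 ] yaw -0.0009 rpy [ 3.14e+00 -8.00e-04  6.29e-01] Fstand [7.4 0.4 1.4] M [-0.9  -0.7  -0.06]
```

View pics/w10.png

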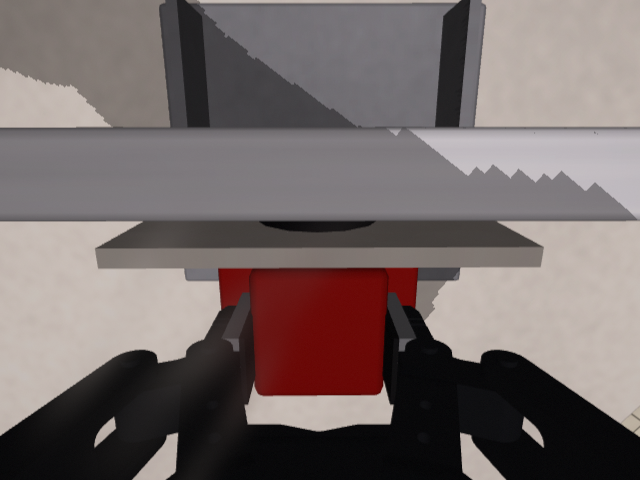

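Call:
jog_arm(
  increments=[
    {"x": 0.0,"y": -0.07,"z": 0.15,"wx": 0.1,"wy": 0,"wz": -0.05,"claw": 0},
    {"x": 0.0,"y": -0.07,"z": 0.3,"wx": 0.1,"wy": 0,"wz": -0.05,"claw": 0},
    {"x": 0.0,"y": -0.07,"z": 0.45,"wx": 0.1,"wy": 0,"wz": -0.05,"claw": 0},
    {"x": 0.0,"y": -0.07,"z": 0.6,"wx": 0.1,"wy": 0,"wz": -0.05,"claw": 0},
    {"x": 0.0,"y": -0.07,"z": 0.75,"wx": 0.1,"wy": 0,"wz": -0.05,"claw": 0},
  ],
)

```text
clock: 13.2
position: [0.6315, 0.1181, 0.1482]
tool_rot: [3.141, -0.002, 0.629]
force: [4.0, -6.0, 0.1]
grip_width: 0.0425
```

Run:
```python
from h import *
pose()
```

```text
t 13.2 bin est [ 0.0081 -0.0033  0.0318] yaw -0.0007 rpy [ 3.1406e+00 -1.6000e-03  6.2910e-01] Fstand [ 7.2 -0.3  0.1] M [-0.86 -0.66  0.01]
```

Call:
jog_arm(
  increments=[
    {"x": 0.0,"y": -0.05,"z": 0.1,"wx": 0.05,"wy": -0.1,"wz": -0.05,"claw": 0},
    {"x": 0.0,"y": -0.05,"z": 0.18,"wx": 0.05,"wy": -0.1,"wz": -0.05,"claw": 0},
    {"x": 0.0,"y": -0.05,"z": 0.22,"wx": 0.05,"wy": -0.1,"wz": -0.05,"claw": 0},
    {"x": 0.0,"y": -0.05,"z": 0.22,"wx": 0.05,"wy": -0.1,"wz": -0.05,"claw": 0},
  ],
)

```text
clock: 13.7
position: [0.6317, 0.1181, 0.1464]
tool_rot: [3.141, -0.001, 0.63]
force: [3.6, -4.1, -0.0]
grip_width: 0.0424
```

Run:
```python
from h import *
pose()
```

```text
t 13.7 bin est [ 0.0083 -0.0031  0.03  ] yaw -0.0003 rpy [ 3.1407e+00 -6.0000e-04  6.2960e-01] Fstand [ 5.4  0.5 -0. ] M [-0.78 -0.54 -0.05]
```

Call:
jog_arm(
  increments=[
    {"x": 0.0,"y": -0.05,"z": 0.06,"wx": 0,"wy": 0,"wz": 0,"claw": 0},
    {"x": 0.0,"y": -0.05,"z": 0.12,"wx": 0,"wy": 0,"wz": 0,"claw": 0},
    {"x": 0.0,"y": -0.05,"z": 0.12,"wx": 0,"wy": 0,"wz": 0,"claw": 0},
  ],
)

```text
clock: 14.08
position: [0.6319, 0.1182, 0.1457]
tool_rot: [3.14, -0.001, 0.629]
force: [2.7, -4.3, 4.3]
grip_width: 0.0423
```

Run:
```python
from h import *
pose(); pose()
```

```text
t 14.075 bin est [ 0.0082 -0.003   0.0293] yaw -0.0007 rpy [ 3.1401e+00 -1.4000e-03  6.2920e-01] Fstand [ 5.1 -0.4  4.3] M [-0.6  -0.29  0.04]
t 14.075 bin est [ 0.0082 -0.003   0.0293] yaw -0.0007 rpy [ 3.1401e+00 -1.4000e-03  6.2920e-01] Fstand [ 5.1 -0.4  4.3] M [-0.6  -0.29  0.04]
```

Call:
jog_arm(
  increments=[
    {"x": 0.0,"y": -0.05,"z": 0.08,"wx": 0,"wy": 0,"wz": 0,"claw": 0},
    {"x": 0.0,"y": -0.05,"z": 0.12,"wx": 0,"wy": 0,"wz": 0,"claw": 0},
    {"x": 0.0,"y": -0.05,"z": 0.12,"wx": 0,"wy": 0,"wz": 0,"claw": 0},
  ],
)

```text
clock: 14.45
position: [0.632, 0.1184, 0.1453]
tool_rot: [3.14, -0.002, 0.629]
force: [0.5, -4.4, 8.8]
grip_width: 0.0427
```

Run:
```python
from h import *
pose(); grab('wrist','w11'); grab('side','s11'); grab('top','t11')
```

```text
t 14.45 bin est [ 0.0082 -0.0028  0.0289] yaw -0.0009 rpy [ 3.1396e+00 -2.3000e-03  6.2890e-01] Fstand [ 3.8 -2.2  8.8] M [-0.6   0.24  0.12]
```

View pics/w11.png

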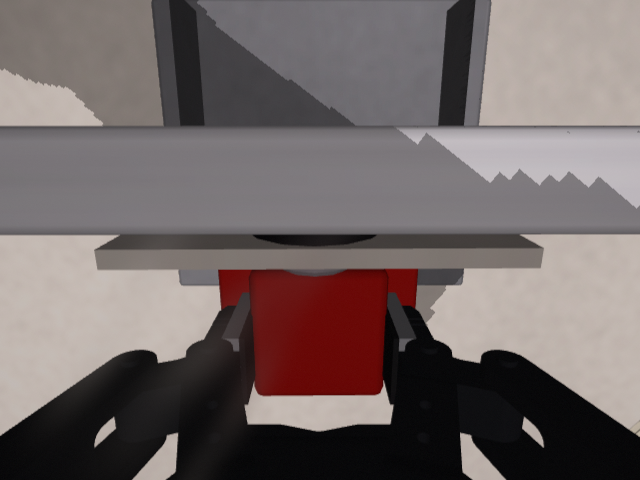

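Call:
jog_arm(
  increments=[
    {"x": 0.02,"y": 0,"z": 0,"wx": 0,"wy": 0,"wz": 0,"claw": 0},
    {"x": 0.02,"y": 0,"z": 0,"wx": 0,"wy": 0,"wz": 0,"claw": 0},
  ],
)

```text
clock: 14.85
position: [0.632, 0.1183, 0.1456]
tool_rot: [3.14, -0.002, 0.629]
force: [-0.5, -5.5, 3.8]
grip_width: 0.0422
```

Run:
```python
from h import *
pose()
```

```text
t 14.85 bin est [ 0.0083 -0.0028  0.0292] yaw -0.0011 rpy [ 3.1396e+00 -2.1000e-03  6.2880e-01] Fstand [ 4.2 -3.6  3.8] M [-0.7   0.28  0.17]
```

Call:
jog_arm(
  increments=[
    {"x": -0.06,"y": 0,"z": 0,"wx": 0,"wy": 0,"wz": 0,"claw": 0},
    {"x": -0.12,"y": 0,"z": 0,"wx": 0,"wy": 0,"wz": 0,"claw": 0},
    {"x": -0.12,"y": 0,"z": 0,"wx": 0,"wy": 0,"wz": 0,"claw": 0},
  ],
)

```text
clock: 15.22
position: [0.6318, 0.118, 0.1458]
tool_rot: [3.139, -0.004, 0.629]
force: [5.7, -2.6, 0.7]
grip_width: 0.0429
```

Run:
```python
from h import *
pose()
```

```text
t 15.225 bin est [ 0.0084 -0.0031  0.0294] yaw -0.0011 rpy [ 3.139  -0.0039  0.6287] Fstand [5.5 3.  0.7] M [-0.18 -1.03 -0.19]
```

Call:
jog_arm(
  increments=[
    {"x": 0.02,"y": 0,"z": 0.06,"wx": 0.1,"wy": -0.2,"wz": 0,"claw": 0},
    {"x": 0.02,"y": 0,"z": 0.08,"wx": 0.1,"wy": -0.2,"wz": 0,"claw": 0},
    {"x": 0.02,"y": 0,"z": 0.08,"wx": 0.1,"wy": -0.2,"wz": 0,"claw": 0},
  ],
)

```text
clock: 15.6
position: [0.6319, 0.1183, 0.1454]
tool_rot: [3.141, -0.0, 0.629]
force: [-1.8, -3.8, 7.5]
grip_width: 0.0429
```

Run:
```python
from h import *
pose()
```

```text
t 15.6 bin est [ 0.0082 -0.0029  0.029 ] yaw -0.0009 rpy [ 3.1412e+00 -4.0000e-04  6.2900e-01] Fstand [ 2.  -3.7  7.5] M [-0.28  0.61  0.14]
```

Call:
jog_arm(
  increments=[
    {"x": -0.03,"y": 0,"z": 0,"wx": 0,"wy": 0,"wz": 0,"claw": 0},
    {"x": -0.03,"y": 0,"z": 0,"wx": 0,"wy": 0,"wz": 0,"claw": 52},
    {"x": -0.03,"y": 0,"z": 0,"wx": 0,"wy": 0,"wz": 0,"claw": 60},
    {"x": -0.03,"y": 0,"z": 0,"wx": 0,"wy": 0,"wz": 0,"claw": 70},
    {"x": -0.03,"y": 0,"z": 0,"wx": 0,"wy": 0,"wz": 0,"claw": 80},
    {"x": -0.03,"y": 0,"z": 0,"wx": 0,"wy": 0,"wz": 0,"claw": 85},
    {"x": -0.03,"y": 0,"z": 0,"wx": 0,"wy": 0,"wz": 0,"claw": 85},
  ],
)

```text
clock: 16.48
position: [0.6316, 0.1181, 0.1454]
tool_rot: [3.141, -0.0, 0.629]
force: [0.0, 0.2, 0.9]
grip_width: 0.0727
```

Run:
```python
from h import *
pose(); print(bot.observe()['grip_width']); grab('wrist','w12')
```

```text
t 16.475 bin est [ 0.0082 -0.0032  0.029 ] yaw -0.0009 rpy [ 3.1413e+00 -4.0000e-04  6.2890e-01] Fstand [-0.1  0.1  0.9] M [-0.04 -0.03  0.01]
0.07269551156913887
```

View pics/w12.png

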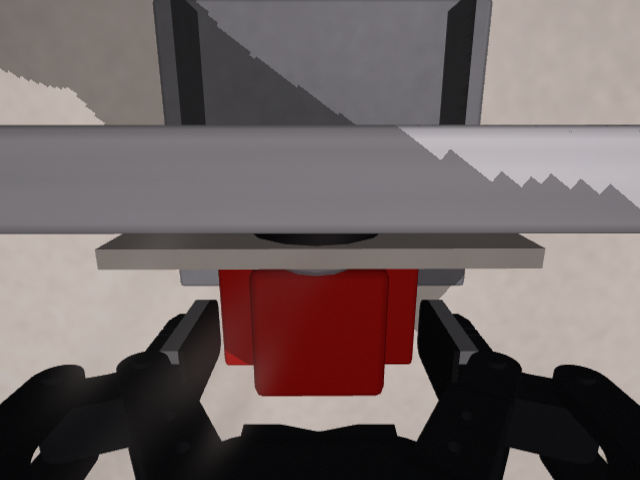

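Call:
jog_arm(
  increments=[
    {"x": 0,"y": 0,"z": -0.5,"wx": 0,"wy": 0,"wz": 0,"claw": 85},
    {"x": 0,"y": 0,"z": -1.5,"wx": 0,"wy": 0,"wz": 0,"claw": 85},
    {"x": 0,"y": 0.3,"z": -3,"wx": 0,"wy": 0,"wz": 0,"claw": 85},
    {"x": 0,"y": 0.5,"z": -5,"wx": 0,"wy": 0,"wz": 0,"claw": 85},
    {"x": 0,"y": 1,"z": -9,"wx": 0,"wy": 0,"wz": 0,"claw": 85},
    {"x": 0,"y": 2,"z": -14,"wx": 0,"wy": 0,"wz": 0,"claw": 85},
    {"x": 0,"y": 3,"z": -18,"wx": 0,"wy": 0,"wz": 0,"claw": 85},
    {"x": 0,"y": 3,"z": -18,"wx": 0,"wy": 0,"wz": 0,"claw": 85},
    {"x": 0,"y": 3,"z": -18,"wx": 0,"wy": 0,"wz": 0,"claw": 85},
  ],
)

```text
clock: 17.65
position: [0.6489, 0.0938, 0.3255]
tool_rot: [3.141, -0.0, 0.629]
force: [0.2, 1.4, -1.2]
grip_width: 0.0729
```

Run:
```python
from h import *
pose(); grab('wrist','w13'); grab('top','t13')
import cv2
t=cv2.imread('pics/t13.png'); cv2.imwrite('pics/z13.png',cv2.resize(t[120:360,150:520],None,fx=2.1,fy=2.1,interpolation=cv2.INTER_CUBIC))
```

```text
t 17.65 bin est [ 0.038  -0.0036  0.2091] yaw -0.001 rpy [ 3.1414e+00 -5.0000e-04  6.2880e-01] Fstand [-1.   1.  -1.2] M [-0.06 -0.02 -0.04]
```

View pics/w13.png

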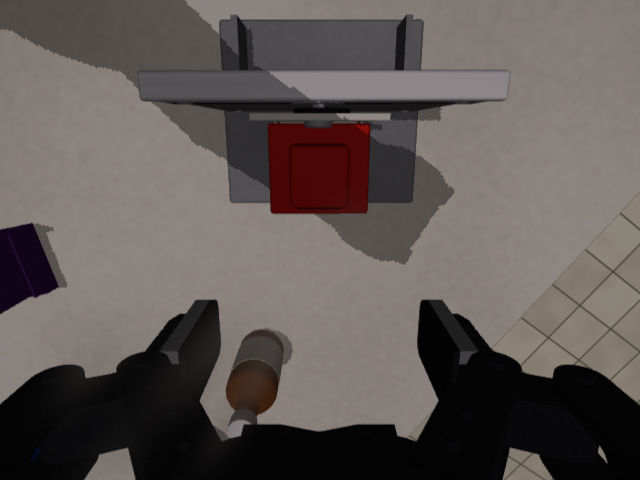

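View pics/z13.png

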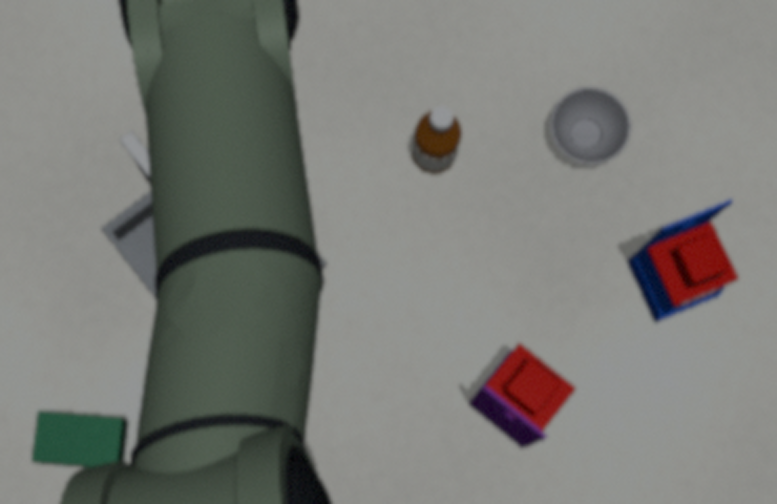

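Run:
```python
import cv2,numpy as np
t=cv2.imread('pics/w13.png')
cv2.imwrite('pics/z14.png',np.clip(cv2.resize(t[90:220,235:405],None,fx=4.6,fy=4.6,interpolation=cv2.INTER_CUBIC)*1.5,0,255).astype(np.uint8))
```

```text
(no output)
```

View pics/z14.png

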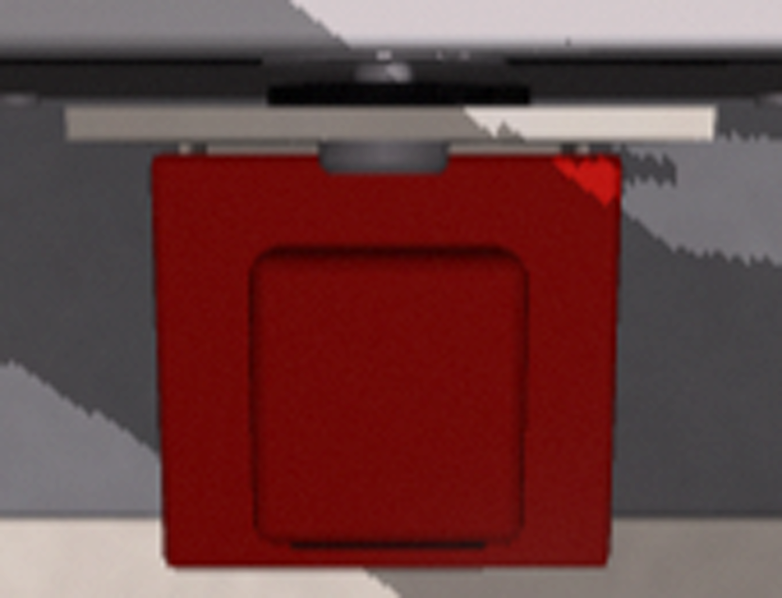

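Run:
```python
from fit4 import *
f=pickle.load(open('pics/w13.pkl','rb'))
q=lambda u,v:(u/4.6+235,v/4.6+90)
b=[((0,-42,186),q(65,108)),((0,42,186),q(715,106)),((4,-42,186),q(66,140)),((4,42,186),q(714,138)),((67,-22,142),q(256,543)),((67,22,142),q(522,543)),((21,-22,142),q(252,250)),((21,22,142),q(527,250))]
p,e=fit(f,b,[.607,.157,.03,-.94]); 
print(np.round(w2stand(p),4),p[3]-SY,np.round(e,1).tolist())
import cv2
a=cv2.imread('pics/t1.png').astype(int);c=cv2.imread('pics/t13.png').astype(int)
for n,(x0,y0,x1,y1) in dict(bottle=(335,160,380,215),bowl=(400,155,460,210),carton=(160,310,205,345)).items():
    print(n,np.abs(a-c)[y0:y1,x0:x1].mean().round(2))
```

```text
[ 0.0081 -0.0024  0.028 ] 0.00024944294153261826 [[0.5, -0.6], [-0.6, -0.5], [0.6, -0.6], [-0.7, -0.5], [-0.4, 0.5], [0.6, 0.4], [-0.8, 1.1], [0.7, 1.0]]
bottle 1.23
bowl 1.16
carton 2.54
```

Run:
```python
from h import *
print(bot.observe()['force'], bot.observe()['clock']); print(bot.job_done())
```

```text
[-0.45627693 -0.20387948  0.24168519] 17.75
the job is handed in; nothing more can be done
None
```

The yellow bin is hanging on the stud, released, and I handed the job in at 17.75 s. No verdict is reported, so what follows is from my own checks.

**What I did:**
- I found the stand, stud and bin with the cameras. The stud sits about 3 mm to the −y side of the rail's middle.
- I gripped the hood, slipped the hole over the head and pressed the collar back at about 8 N (9 N at most).
- I slid the bin down about 20 mm with roughly 5 N of rub until the upward force rose to about 9 N, meaning the stud had reached the top of the slot. I then opened the fingers and withdrew upwards.

**Last checks:**
- **Position:** the final wrist picture shows the plate between the pushed-back collar and the head. The plate's rear face is 8.1 mm from the panel (8 expected). It is square to the stand within 0.1° and showed no visible tilt.
- **Bystanders:** I saw no change in the bottle, bowl or carton in the top view. The arm partly hid the carton. The force on the tool is back to about zero.

**Disagreements:**
- **Height:** the last camera fit put the bin's underside at 28 mm, against 30 mm if fully home. Arm positions gave about 29 mm. I put this down to camera error and slight slip in the grip, because the slot's top end stops the bin at 30 mm.
- **Side offset:** the bin hangs about 0.8 mm off the stud's centre sideways, which is within the slot's play.

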